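# Lay the tall carton down on the serving board

### The arm

A 6-joint arm with a two-finger parallel gripper is mounted at the origin on a cart in front of the work surface, level with it; the furniture and walls round the work are solid. World frame = base frame: x ahead of the robot, y to its left, z up, the work surface at z = 0. Lengths are in m, angles in rad, forces in N, time in s.
With the tool pointing down it reaches from about 0.4 to 0.825 m from the base axis. Payload 7 kg.
Tool frame: the origin (TCP) lies at the very end of the fingers, on their centre line; the grasp point (between the pads) lies arm.grip_point_offset behind it (arm.grip_point_offset is the distance from the TCP to the grasp point, in m); z points along the fingers, y is the line along which they close (so a half turn about z gives the same grasp; the last joint's range is limited). The gripper opens to 88 mm and grips with 3 to 60 N. Pads are 19 mm wide; open, the fingers measure 130 mm over their backs; the gripper's body (78 mm by 193 mm) begins 47 mm behind the grasp point.
Start: joints at [-0.985, 0.359, 0.012, 0, -1.224, -0.288], TCP at [0.198, -0.645, 0.227] pointing down, gripper open.
Joint ranges: [-3.07, 3.07], [-1.43, 2.12], [-1.02, 1.25], [-3.03, 1.67], [-3.05, -0], [-3.03, 3.03]. Speed limits (rad/s): [2.39, 2.39, 3.01, 3.14, 3.14, 3.14].

### API

Orientations are given as [roll, pitch, yaw] about the fixed x, y, z axes, in that order (R = Rz(yaw) Ry(pitch) Rx(roll)).
In Python, from station import arm gives the robot as it stands.
- The arm moves only by the shell command python3 -m crank 'ROWS' [OPENING] [FORCE]. ROWS is JSON, a list of rows, each an object of numbers: "dx", "dy", "dz": the shift along the tool's x, y, z in cm; "wx", "wy", "wz": the turn, a rotation vector about the tool's x, y, z in degrees. A call has exactly 10 rows; each row is the pose to reach, as a shift and turn from the pose commanded when the call began, along the tool's axes at that moment; what a row does not reach only later rows make up. A row lasts 1/8 s, in which the tool goes at most 62.5 mm and 10.7 degrees, less where a joint would pass 70% of its speed; a pose out of reach is approached as far as the arm can. A call with a gripper value outside its range is refused whole. OPENING is the finger opening in cm, from 0 to 8.76, set as the call begins (- or left out, the last holds). The fingers move at their own pace and stop on an object; FORCE is the grip in N (left out, the last holds). Time passes only in rows, so rows that repeat a pose let the fingers close, or fill a call up. It gives the time, the measured TCP pose, the force, the opening and the grip force at its end, in the units of the state.
- arm.get_state(): the state, without advancing time (a new reading comes with each control period).
- arm.grab_frame(name): name is "scene" or "top" or "wrist"; returns the picture (384x512x3 uint8, red, green, blue); there is no depth.
- arm.calibration(name): a dict with "fx", "fy", "cx", "cy" (pixels), "dist_coeffs" ([k1, k2, p1, p2, k3] as OpenCV has them; the pictures are not rectified), "world_from_camera" (4x4, takes a point from camera to world coordinates). Camera axes: x right, y down, z forward; pixel columns grow to the right and rows downward; lengths in m; the calibration is good to about 2 mm. A picture is of the moment at which its call begins: read the wrist's pose just before it. calibration takes no time and is no camera call; for the wrist camera it gives the pose at the moment of the call.
- arm.job_done(): hands the job in; it is judged then, once.
Trained networks look in the newest picture that a camera, given by its name, has taken for a name from the list of things; names that differ only in an ending like _2 or _b are one class to them, and where a whole thing is asked for, a point or a joint stands for the part that bears it (a point fixed in the world has none). Each returns a list of dicts, best first, with "confidence" (0 to 1); they miss things now and then, are a little off and sometimes report something else, mostly with a low value. They report only what shows in the picture. A call takes as long as a camera call. They do not tell look-alikes from the thing itself.
- arm.find_in(camera, query): "centre" ([x, y, z] in m, in world coordinates, good to about 4 mm: the middle of the surface that is visible of it).
- arm.masks_of(camera, query): "pixels" (384x512 bool, what is visible of it).
- arm.mark_of(camera, query): "centre" ([x, y, z] in m, in world coordinates, good to about 4 mm: a listed point, or the origin of a listed thing).
The state is a dict: "t": time; "q": joint angles; "qd": joint speeds; "joint_efforts": joint torques, N m; "eef_pos": TCP position; "ee_rot": TCP orientation; "force": force on the tool from outside, world axes, zero at the start; "moment": the same for the moment, N m; "width": finger opening in m; "gripper_force": force on a finger pad.
Only numpy, scipy, OpenCV 4.12 (cv2) and the standard library are available. Lean on these libraries where they do the work, as an engineer would, in place of code of your own. Each camera call takes 0.05 s, during which the arm holds its last target. There are 200 camera calls.

### The job

The tall carton on the wooden serving board has to lie down so that the board can be put under the cupboard. Tip it over with a fingertip push, so that it falls towards the board's raised ledge and comes to lie flat on its broad side inside the dark inlaid outline; then push it along until its end is flush against the ledge. Do not pick it up, and leave the small carton and the other things standing where they are.

Things in the scene. Friction and masses are not known exactly. Their poses are not given: they have to be found in the camera images.
- board: fixed light wooden serving board, 360 x 260 x 16 mm thick, flat on the worktop. Origin: centre of its underside; x along its length towards the ledge, y across, z up. At the +x end a raised wooden ledge, 18 mm thick and 220 mm long, stands 18 mm above the board's top (34 mm above the worktop); its inner face is at x = +150 mm
- outline (a point): centre, on the board's top surface, of the dark inlaid rectangle: 250 mm along board x by 136 mm along board y; its far side runs along the foot of the ledge. In the board's frame the point is at (25, -35, 16) mm; same axes as the board
- ledge_face (a point): foot of the ledge's inner face, on the outline's centre line, in the board's frame at (150, -35, 16) mm; same axes as the board
- carton: the tall, closed, rigid plain white carton with a brown card sleeve: 44 mm thick (its x) x 96 mm wide (y) x 150 mm tall (z), evenly filled, 0.17 to 0.35 kg, friction on the board about 0.5 to 0.75. It stands at the near (-x) end of the outline, its +x broad face to the ledge within 6 degrees; falling straight, its top end lands 12 to 50 mm short of the ledge. Origin: centre of its underside
- carton_mid (a point): centre of the carton (75 mm above its origin along its z)
- carton_top (a point): centre of the carton's top end (150 mm above its origin along its z); after the fall this end points to the ledge
- small_carton: bystander: smaller white carton with the same sleeve, 40 x 70 x 100 mm tall, standing on the worktop beside the board. Origin: centre of its underside
- egg_cup: bystander: cream stoneware egg cup, 47 mm across, 52 mm tall, standing on the board beside the outline. Origin: centre of its underside
- spice_jar: bystander: spice jar with a dark cap, 41 mm across, 105 mm tall, standing on the worktop on the other side of the board. Origin: centre of its underside
- salt_pot: bystander: round wooden salt pot with a lid, 72 mm across, 73 mm tall, at the right of the worktop. Origin: centre of its underside
Mind the look-alikes: they are no part of the job. What is shaped like the carton but green or red is not meant.

How it is judged:
On the way:
1. the tall carton has fallen towards the ledge and lies flat on its broad side inside the outline (z of carton_mid in the frame of outline between 0.014 and 0.03 m and y of carton_mid in the frame of outline between -0.022 and 0.022 m and angle between carton's own x axis and vertical above 2.9 rad and x of carton_mid in the frame of outline between -0.055 and 0.055 m and angle between the z axis of carton and the x axis of outline, either way round below 0.17 rad), for 0.2 s.
At the end, for the whole second after the job is handed in: the tall carton lies at rest on the board on the broad side that faced the ledge, inside the outline (its centre within 22 mm of the outline's centre line), its top end within 5 mm of the ledge and square to it within 0.09 rad; every bystander within 25 mm of where it stood (z of carton_mid in the frame of outline between 0.014 and 0.03 m and y of carton_mid in the frame of outline between -0.022 and 0.022 m and angle between carton's own x axis and vertical above 2.9 rad and x of carton_top in the frame of ledge_face above -0.005 m and angle between the z axis of carton and the x axis of outline, either way round below 0.09 rad and linear speed of carton below 0.02 m/s and distance of each of small_carton, egg_cup, spice_jar, salt_pot from where it was at the start of the episode below 0.025 m); the robot touches nothing.
It fails at once if the tall carton is lifted off the board (height (world z) of carton_mid above 0.115 m or (angle between carton's own z axis and vertical above 1.3 rad and height (world z) of carton_mid above 0.072 m)).
It fails at once if a bystander is pushed away or knocked over (distance of any of small_carton, egg_cup, spice_jar, salt_pot from where it was at the start of the episode above 0.025 m or angle between any of small_carton, egg_cup, spice_jar, salt_pot's own z axis and vertical above 0.4 rad).
It also fails if it takes over 38 s, if anything falls off the work surface, if the arm or the gripper's body presses on something with over 40 N, if the wrist force passes 120 N, or if a joint passes its speed limit or range.

## Working session

There is one attempt and no reset: what is moved stays moved. The work goes in short steps, Python scripts to look and compute and a shell command to move; the robot and the scene stay as the last step left them, time stands still between calls to the robot, and variables do not carry over. Pictures are saved under pics/ and viewed, at most 10 in all, crops included, and the job is handed in when it is done.

```bash
ls; mkdir -p pics; python3 - <<'E'
from station import arm
import cv2,numpy as np
ims=[arm.grab_frame(n) for n in("scene","top")]
for n,i in zip(("scene","top"),ims): cv2.imwrite(f"pics/{n}0.png",cv2.cvtColor(i,cv2.COLOR_RGB2BGR))
for n in("scene","top"):
  for q in("board","outline","ledge_face","carton","carton_top","small_carton","egg_cup","spice_jar","salt_pot"):
    print(n,q,[(np.round(d["centre"],3).tolist(),round(d["confidence"],2)) for d in arm.mark_of(n,q)])
s=arm.get_state();print(s["t"],s["eef_pos"],s["ee_rot"],s["width"],arm.grip_point_offset)
E
```

```text
pics
scene board [([0.547, 0.094, 0.003], 0.93)]
scene outline [([0.581, 0.069, 0.012], 0.65), ([0.51, 0.045, 0.091], 0.61)]
scene ledge_face [([0.573, 0.206, 0.016], 0.63), ([0.696, 0.118, 0.012], 0.56)]
scene carton [([0.792, -0.19, 0.001], 0.91), ([0.511, 0.043, 0.012], 0.74), ([0.474, -0.223, -0.001], 0.63)]
scene carton_top [([0.792, -0.193, 0.147], 0.64), ([0.474, -0.219, 0.147], 0.58), ([0.509, 0.048, 0.166], 0.57)]
scene small_carton [([0.453, 0.265, 0.001], 0.75)]
scene egg_cup [([0.575, 0.208, 0.015], 0.78)]
scene spice_jar [([0.527, -0.111, 0.003], 0.79)]
scene salt_pot [([0.523, -0.412, 0.001], 0.61)]
top board [([0.545, 0.093, -0.001], 0.95)]
top outline [([0.581, 0.07, 0.015], 0.69)]
top ledge_face [([0.692, 0.114, 0.019], 0.58), ([0.509, 0.047, 0.166], 0.21)]
top carton [([0.512, 0.046, 0.014], 0.67), ([0.473, -0.221, -0.0], 0.66), ([0.791, -0.197, 0.001], 0.62)]
top carton_top [([0.507, 0.048, 0.167], 0.82), ([0.794, -0.19, 0.147], 0.77), ([0.476, -0.223, 0.151], 0.62), ([0.544, 0.092, 0.0], 0.31)]
top small_carton [([0.453, 0.264, -0.0], 0.55)]
top egg_cup [([0.574, 0.207, 0.017], 0.61), ([0.508, 0.047, 0.165], 0.35)]
top spice_jar [([0.514, 0.043, 0.089], 0.71), ([0.522, -0.111, 0.004], 0.61)]
top salt_pot [([0.526, -0.409, 0.002], 0.62)]
1.0 [ 0.19804655 -0.64526895  0.22657917] [-3.14155934e+00 -7.22353441e-06 -2.84377368e+00] 0.08748095152485819 0.0188
```

View pics/scene0.png

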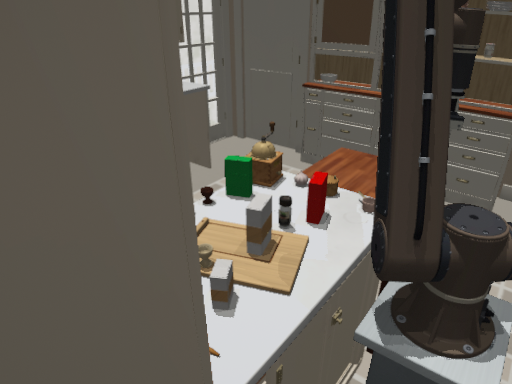

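View pics/top0.png

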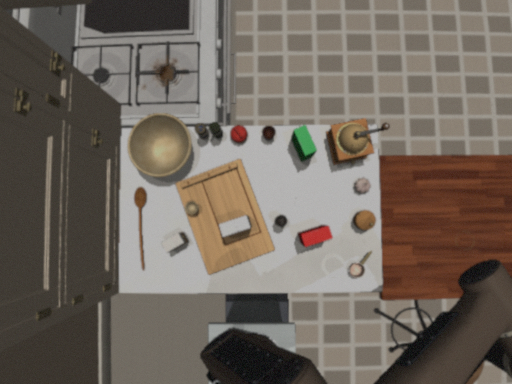

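```bash
cat > h.py <<'E'
from station import arm
import cv2,numpy as np
from scipy.optimize import minimize
def proj(n,P):
    c=arm.calibration(n);T=np.linalg.inv(c["world_from_camera"])
    K=np.array([[c["fx"],0,c["cx"]],[0,c["fy"],c["cy"]],[0,0,1]])
    return cv2.projectPoints(np.asarray(P,float),cv2.Rodrigues(T[:3,:3])[0],T[:3,3],K,np.array(c["dist_coeffs"],float))[0][:,0]
def place(p,P):
    c,s=np.cos(p[2]),np.sin(p[2]);P=np.asarray(P,float)
    return np.c_[P[:,0]*c-P[:,1]*s+p[0],P[:,0]*s+P[:,1]*c+p[1],P[:,2]]
def box(x0,x1,y0,y1,z0,z1): return np.array([[x,y,z] for x in(x0,x1) for y in(y0,y1) for z in(z0,z1)])
def hullimg(n,P,S=4):
    h=cv2.convexHull(proj(n,P).astype(np.float32))[:,0]
    im=np.zeros((384*S,512*S),np.uint8);cv2.fillConvexPoly(im,np.round((h+.5)*S*16-8).astype(int),1,shift=4);return im
def fit(n,m,P,p0,S=4):
    M=cv2.resize(m.astype(np.uint8),None,fx=S,fy=S,interpolation=cv2.INTER_NEAREST)
    def f(q):
        h=hullimg(n,place(q/[100,100,20],P),S);return 1-(h&M).sum()/(h|M).sum()
    x0=np.array(p0)*[100,100,20]
    r=minimize(f,x0,method="Nelder-Mead",options=dict(initial_simplex=np.vstack([x0]+[x0+d for d in np.eye(3)*1.0]),maxiter=200))
    return r.x/[100,100,20],r.fun
E
python3 - <<'E'
from h import *
im=arm.grab_frame("top")
m=max(arm.masks_of("top","board"),key=lambda d:d["confidence"])["pixels"].astype(np.uint8)
cs=[d for d in arm.masks_of("top","carton")]
for d in cs: print(np.argwhere(d["pixels"]).mean(0)[::-1],d["confidence"],d["pixels"].sum())
cm=min(cs,key=lambda d:np.linalg.norm(np.argwhere(d["pixels"]).mean(0)[::-1]-[235,226]))["pixels"]
bm=(m|cm.astype(np.uint8))
c=cv2.findContours(bm,0,2)[0];c=cv2.convexHull(max(c,key=cv2.contourArea));bm=cv2.fillConvexPoly(np.zeros_like(bm),c,1)
pb,e=fit("top",bm,box(-.18,.18,-.13,.13,0,.016),[.546,.093,.38]);print("board",pb,e)
o=place(pb,[[.025,-.035,.016],[.15,-.035,.016]]);print(o)
pc,e=fit("top",cm,box(-.022,.022,-.048,.048,.016,.166),[.511,.045,.38]);print("carton",pc,e)
ims=arm.grab_frame("scene")
cs=arm.masks_of("scene","carton")
cms=min(cs,key=lambda d:np.linalg.norm(np.argwhere(d["pixels"]).mean(0)[::-1]-[260,224]))["pixels"]
pc2,e=fit("scene",cms,box(-.022,.022,-.048,.048,.016,.166),pc);print("carton scene",pc2,e)
d=np.array(pc[:2])-pb[:2];cc,ss=np.cos(pb[2]),np.sin(pb[2]);print("carton in board",d@[cc,ss],d@[-ss,cc],np.degrees(pc[2]-pb[2]))
big=cv2.resize(cv2.cvtColor(im,cv2.COLOR_RGB2BGR),None,fx=5,fy=5,interpolation=cv2.INTER_CUBIC)
def dr(P,col):
    cv2.polylines(big,[np.round((proj("top",P)+.5)*5).astype(int)],True,col,1)
dr(place(pb,[[-.1,-.103,.016],[.15,-.103,.016],[.15,.033,.016],[-.1,.033,.016]]),(0,0,255))
dr(place(pb,[[-.18,-.13,.016],[.18,-.13,.016],[.18,.13,.016],[-.18,.13,.016]]),(255,0,0))
dr(place(pc,[[-.022,-.048,.166],[.022,-.048,.166],[.022,.048,.166],[-.022,.048,.166]]),(0,255,0))
b2=cv2.resize(cv2.cvtColor(ims,cv2.COLOR_RGB2BGR)[180:320,180:340],None,fx=2,fy=4)
cr=big[150*5:280*5,160*5:285*5]; cr=cv2.resize(cr,(560,582))
b2=cv2.resize(cv2.cvtColor(ims,cv2.COLOR_RGB2BGR)[190:310,190:270],(240,360)); b2=cv2.copyMakeBorder(b2,0,222,0,0,0)
cv2.imwrite("pics/crop1.png",np.hstack([cr,b2]))
E
```

```text
[302.87601958 143.56606852] 0.89 613
[314.45564516 234.96370968] 0.77 496
[234.74941452 225.86651054] 0.75 427
board [0.54325071 0.09437539 0.3554643 ] 0.022405598788321934
[[0.57886873 0.07026405 0.016     ]
 [0.69605436 0.11376726 0.016     ]]
carton [0.50838284 0.04559398 0.30340273] 0.05625879043600568
carton scene [0.50838284 0.04559398 0.30340273] 1.0
carton in board -0.049665288543823134 -0.03359692695928452 -2.9829086361211963
```

View pics/crop1.png

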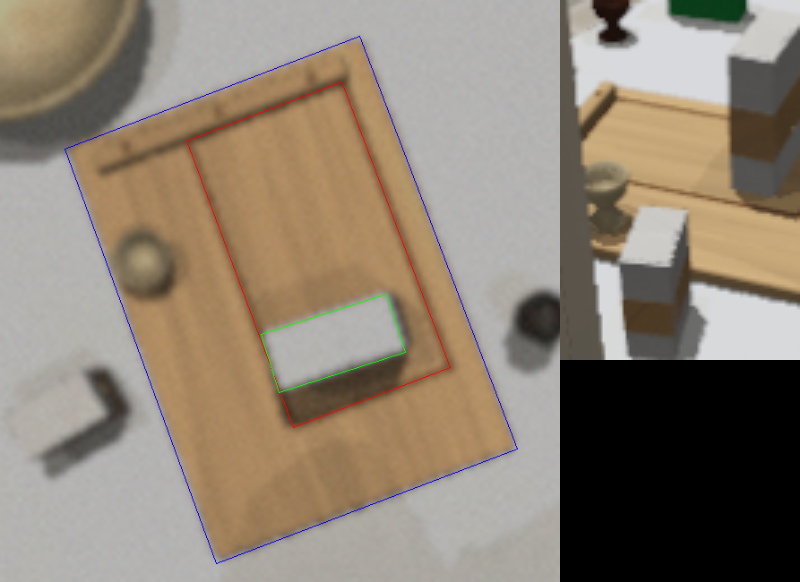

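The crop shows the tall white carton with its brown sleeve standing inside the outline on the board, top picture (235,226). The others are not meant:
- Green at (303,143) and red at (315,236) are the wrong colour.
- The small carton at (175,242) is short and off the board.

The fitted outlines sit well on the picture.

```bash
cat > d.py <<'E'
import sys,json,numpy as np
from scipy.spatial.transform import Rotation as R
from station import arm
# usage: d.py x y z yaw [x y z yaw ...] -> rows in tool axes from present pose
s=arm.get_state();r=R.from_euler("xyz",s["ee_rot"])
for x,y,z,w in np.array(sys.argv[1:],float).reshape(-1,4):
    print(np.round(r.inv().apply(np.array([x,y,z])-s["eef_pos"])*100,2),np.round(np.degrees((r.inv()*R.from_euler("xyz",[np.pi,0,w])).as_rotvec()),2))
E
python3 d.py .33 -.35 .24 -2.82 .447 .0255 .24 -2.8216
```

```text
[-21.28  24.36  -1.34] [-0.    0.   -1.36]
[-43.48  56.82  -1.35] [-0.    0.   -1.27]
```

```bash
python3 -m crank '[{"dx":-3,"dy":3.4,"dz":-0.7,"wz":-0.6},{"dx":-6.5,"dy":7.2,"dz":-1.3,"wz":-1.3},{"dx":-10,"dy":11.2,"dz":-1.3,"wz":-1.3},{"dx":-13.6,"dy":15.4,"dz":-1.3,"wz":-1.3},{"dx":-17.4,"dy":19.8,"dz":-1.3,"wz":-1.3},{"dx":-21.2,"dy":24.3,"dz":-1.3,"wz":-1.3},{"dx":-24.2,"dy":28.8,"dz":-1.3,"wz":-1.3},{"dx":-27.2,"dy":33.2,"dz":-1.3,"wz":-1.3},{"dx":-30,"dy":37.4,"dz":-1.3,"wz":-1.3},{"dx":-32.5,"dy":41,"dz":-1.3,"wz":-1.3}]' 0 20; python3 d.py .447 .0255 .24 -2.8216 .447 .0255 .135 -2.8216
```

```text
[-43.48  56.82  -1.35] [-0.    0.   -1.27]
[-43.48  56.82   9.15] [-0.    0.   -1.27]$[0]: bad value
```

```bash
python3 -m crank '[{"dx":-3,"dy":3.4,"dz":-0.7,"wx":0,"wy":0,"wz":-0.6},{"dx":-6.5,"dy":7.2,"dz":-1.3,"wx":0,"wy":0,"wz":-1.3},{"dx":-10,"dy":11.2,"dz":-1.3,"wx":0,"wy":0,"wz":-1.3},{"dx":-13.6,"dy":15.4,"dz":-1.3,"wx":0,"wy":0,"wz":-1.3},{"dx":-17.4,"dy":19.8,"dz":-1.3,"wx":0,"wy":0,"wz":-1.3},{"dx":-21.2,"dy":24.3,"dz":-1.3,"wx":0,"wy":0,"wz":-1.3},{"dx":-24.2,"dy":28.8,"dz":-1.3,"wx":0,"wy":0,"wz":-1.3},{"dx":-27.2,"dy":33.2,"dz":-1.3,"wx":0,"wy":0,"wz":-1.3},{"dx":-30,"dy":37.4,"dz":-1.3,"wx":0,"wy":0,"wz":-1.3},{"dx":-32.5,"dy":41,"dz":-1.3,"wx":0,"wy":0,"wz":-1.3}]' 0 20; python3 d.py .447 .0255 .24 -2.8216 .447 .0255 .135 -2.8216
```

```text
t: 2.5
eef_pos: [0.3887, -0.1562, 0.24]
ee_rot: [-3.141, 0.001, -2.82]
force: [0.9, 0.1, 0.3]
width: 0.0007
gripper_force: 0.0
[-1.126e+01  1.541e+01  1.000e-02] [-0.02  0.08  0.07]
[-11.25  15.41  10.51] [-0.02  0.08  0.07]
```

```bash
python3 -m crank '[{"dx":-2.6,"dy":3.5,"dz":0,"wx":0,"wy":0,"wz":0},{"dx":-5.6,"dy":7.6,"dz":0,"wx":0,"wy":0,"wz":0},{"dx":-8.6,"dy":11.7,"dz":0,"wx":0,"wy":0,"wz":0},{"dx":-10.6,"dy":14.5,"dz":0,"wx":0,"wy":0,"wz":0},{"dx":-11.3,"dy":15.4,"dz":0,"wx":0,"wy":0,"wz":0},{"dx":-11.3,"dy":15.4,"dz":2.5,"wx":0,"wy":0,"wz":0},{"dx":-11.3,"dy":15.4,"dz":6,"wx":0,"wy":0,"wz":0},{"dx":-11.3,"dy":15.4,"dz":9,"wx":0,"wy":0,"wz":0},{"dx":-11.3,"dy":15.4,"dz":10.5,"wx":0,"wy":0,"wz":0},{"dx":-11.3,"dy":15.4,"dz":10.5,"wx":0,"wy":0,"wz":0}]'; python3 - <<'E'
from h import *
i=arm.grab_frame("wrist");t=arm.grab_frame("top")[170:270,180:300]
b=np.hstack([cv2.resize(i,(400,300)),cv2.resize(t,(360,300))])
cv2.imwrite("pics/w1.png",b[:,:,::-1])
E
```

```text
t: 3.75
eef_pos: [0.4464, 0.0229, 0.1338]
ee_rot: [-3.141, -0.002, -2.822]
force: [0.2, -0.1, 0.6]
width: 0.0002
gripper_force: 0.0
```

View pics/w1.png

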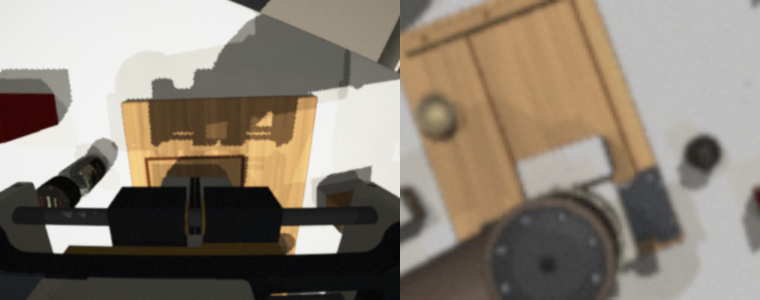

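Wrist view: the closed fingers (195,210) stand just behind the carton. In the top crop the carton at (565,165) is untouched and clear of the gripper. Next I push it slowly.

```bash
python3 -m crank '[{"dx":-1,"dy":0.2,"dz":0,"wx":0,"wy":0,"wz":0},{"dx":-2.2,"dy":0.2,"dz":0,"wx":0,"wy":0,"wz":0},{"dx":-3,"dy":0.2,"dz":0,"wx":0,"wy":0,"wz":0},{"dx":-3.6,"dy":0.2,"dz":0,"wx":0,"wy":0,"wz":0},{"dx":-4.2,"dy":0.2,"dz":0,"wx":0,"wy":0,"wz":0},{"dx":-4.8,"dy":0.2,"dz":0,"wx":0,"wy":0,"wz":0},{"dx":-5.4,"dy":0.2,"dz":0,"wx":0,"wy":0,"wz":0},{"dx":-5.8,"dy":0.2,"dz":0,"wx":0,"wy":0,"wz":0},{"dx":-5.8,"dy":0.2,"dz":0,"wx":0,"wy":0,"wz":0},{"dx":-5.8,"dy":0.2,"dz":0,"wx":0,"wy":0,"wz":0}]'; python3 - <<'E'
from h import *
s=arm.grab_frame("scene")[170:300,180:310]
cv2.imwrite("pics/s1.png",cv2.resize(s,(520,520))[:,:,::-1])
E
```

```text
t: 5.1
eef_pos: [0.5014, 0.0439, 0.1345]
ee_rot: [3.142, -0.0, -2.821]
force: [0.4, 0.2, -0.2]
width: 0.0007
gripper_force: 0.1
```

View pics/s1.png

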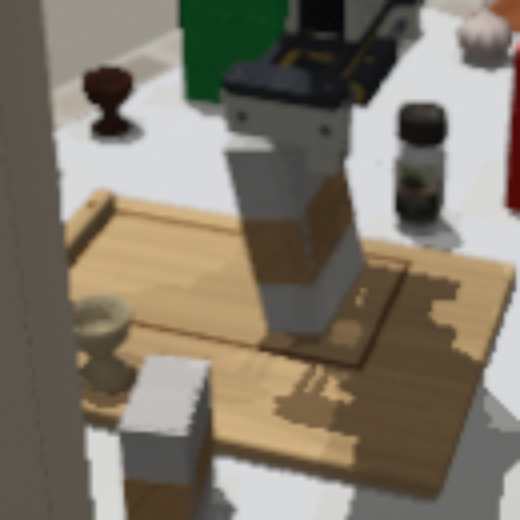

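The carton is tilting towards the ledge about its front bottom edge (285,335), without sliding. I keep pushing until it falls.

```bash
python3 -m crank '[{"dx":-0.4,"dy":0,"dz":0,"wx":0,"wy":0,"wz":0},{"dx":-0.8,"dy":0,"dz":0,"wx":0,"wy":0,"wz":0},{"dx":-1.2,"dy":0,"dz":0,"wx":0,"wy":0,"wz":0},{"dx":-1.6,"dy":0,"dz":0,"wx":0,"wy":0,"wz":0},{"dx":-2,"dy":0,"dz":0,"wx":0,"wy":0,"wz":0},{"dx":-2.4,"dy":0,"dz":0,"wx":0,"wy":0,"wz":0},{"dx":-2.4,"dy":0,"dz":0,"wx":0,"wy":0,"wz":0},{"dx":-2.4,"dy":0,"dz":0,"wx":0,"wy":0,"wz":0},{"dx":-2.4,"dy":0,"dz":0,"wx":0,"wy":0,"wz":0},{"dx":-2.4,"dy":0,"dz":0,"wx":0,"wy":0,"wz":0}]'; python3 d.py .447 .0255 .135 -2.8216; python3 - <<'E'
from h import *
s=arm.grab_frame("scene")[170:300,180:310]
print(arm.mark_of("scene","carton"))
cv2.imwrite("pics/s2.png",cv2.resize(s,(520,520))[:,:,::-1])
E
```

```text
t: 6.4
eef_pos: [0.5243, 0.0515, 0.1346]
ee_rot: [3.142, 0.0, -2.821]
force: [1.0, 0.2, 0.2]
width: 0.0007
gripper_force: 0.0
[ 8.15 -0.03 -0.04] [0.   0.   0.03]
[{'centre': [0.4716, -0.2251, 0.0046], 'confidence': 0.72}, {'centre': [0.7948, -0.1942, -0.0005], 'confidence': 0.63}]
```

View pics/s2.png

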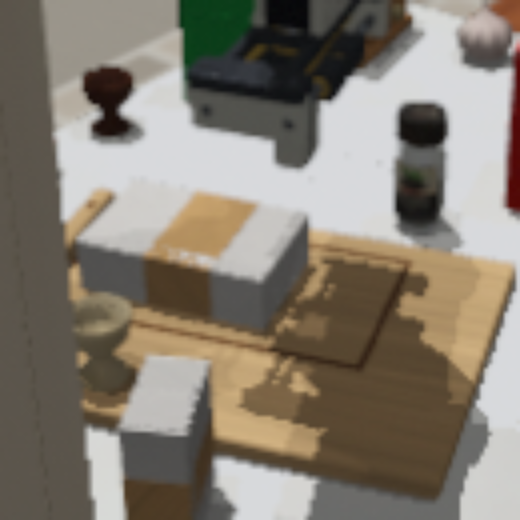

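The carton lies flat (190,260 in the crop), pointing to the ledge, and all the bystanders are still standing. I back off and measure it.

```bash
python3 -m crank '[{"dx":2,"dy":0,"dz":0,"wx":0,"wy":0,"wz":0},{"dx":5,"dy":0,"dz":0,"wx":0,"wy":0,"wz":0},{"dx":8,"dy":0,"dz":0,"wx":0,"wy":0,"wz":0},{"dx":10,"dy":0,"dz":0,"wx":0,"wy":0,"wz":0},{"dx":10,"dy":0,"dz":0,"wx":0,"wy":0,"wz":0},{"dx":10,"dy":0,"dz":0,"wx":0,"wy":0,"wz":0},{"dx":10,"dy":0,"dz":0,"wx":0,"wy":0,"wz":0},{"dx":10,"dy":0,"dz":0,"wx":0,"wy":0,"wz":0},{"dx":10,"dy":0,"dz":0,"wx":0,"wy":0,"wz":0},{"dx":10,"dy":0,"dz":0,"wx":0,"wy":0,"wz":0}]'; cat > m.py <<'E'
from h import *
import sys
im=arm.grab_frame("top")
pb=np.array([.54325,.09437,.3555]);cc,ss=np.cos(pb[2]),np.sin(pb[2])
g=place(pb,[[.047,-.036,.016]])[0]
cs=arm.masks_of("top","carton")
for d in cs: print(np.argwhere(d["pixels"]).mean(0)[::-1],d["confidence"])
px=proj("top",[[g[0],g[1],.05]])[0]
d=min(cs,key=lambda d:np.linalg.norm(np.argwhere(d["pixels"]).mean(0)[::-1]-px))["pixels"]
# fit the box lying
p,e=fit("top",d,box(-.075,.075,-.048,.048,.016,.06),[g[0],g[1],.33])
v=p[:2]-pb[:2];print("fit",p,e,"in outline",v@[cc,ss]-.025,v@[-ss,cc]+.035,"top gap",.15-v@[cc,ss]-.075,"yaw",p[2]-pb[2])
for q in("carton_mid","carton_top"): print(q,[(np.round(x["centre"],3).tolist(),round(x["confidence"],2)) for x in arm.mark_of("top",q)])
big=cv2.resize(im[:,:,::-1],None,fx=6,fy=6,interpolation=cv2.INTER_CUBIC)
def dr(P,col): cv2.polylines(big,[np.round((proj("top",P)+.5)*6).astype(int)],True,col,1)
dr(place(p,[[-.075,-.048,.06],[.075,-.048,.06],[.075,.048,.06],[-.075,.048,.06]]),(0,255,0))
dr(place(pb,[[.15,-.11,.034],[.15,.11,.034]]),(0,0,255))
cv2.imwrite(sys.argv[1],np.ascontiguousarray(big[155*6:255*6,170*6:280*6])[:600,:660])
E
python3 m.py pics/t2.png
```

```text
t: 7.75
eef_pos: [0.4295, 0.02, 0.1345]
ee_rot: [-3.142, -0.0, -2.821]
force: [-0.3, 0.2, -0.7]
width: 0.0004
gripper_force: 0.0
[303.11269841 143.43650794] 0.94
[314.93279022 234.82484725] 0.73
[228.29288703 198.70460251] 0.65
fit [0.60381694 0.07505641 0.31752372] 0.04136976469985132 in outline 0.02505757547733084 -0.004186836585248224 top gap 0.024942424522669163 yaw -0.03797628049152352
carton_mid [([0.796, -0.19, 0.074], 0.93), ([0.475, -0.221, 0.071], 0.73)]
carton_top [([0.675, 0.102, 0.037], 0.96), ([0.792, -0.19, 0.145], 0.69), ([0.475, -0.22, 0.151], 0.57)]
```

View pics/t2.png

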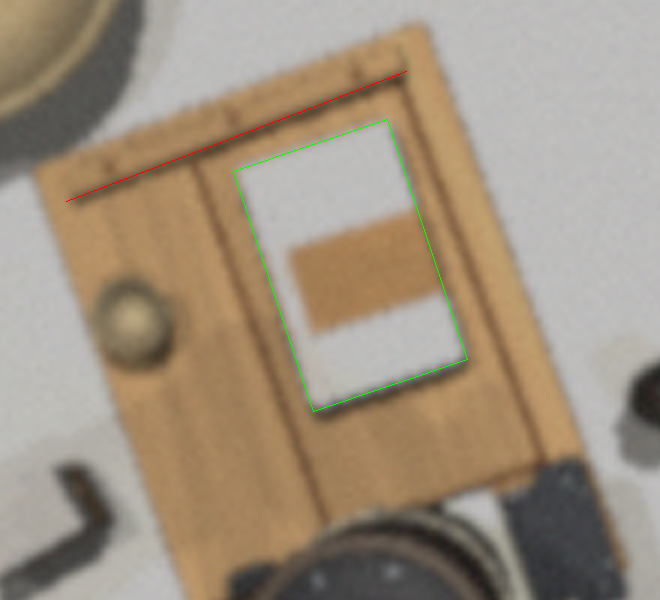

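The carton is 4 mm off the centre line, turned by about -0.04 rad, with its top end about 25 mm short of the ledge. Now I bring the fingers down behind its near end.

```bash
python3 d.py .4905 .0353 .13 -2.786 .4905 .0353 .032 -2.786
```

```text
[-6.28 -0.47  0.46] [-0.    0.   -2.01]
[-6.27 -0.47 10.26] [-0.    0.   -2.01]
```

```bash
python3 -m crank '[{"dx":-2,"dy":-0.2,"dz":0,"wx":0,"wy":0,"wz":-1},{"dx":-5,"dy":-0.4,"dz":0,"wx":0,"wy":0,"wz":-2},{"dx":-6.3,"dy":-0.5,"dz":0.5,"wx":0,"wy":0,"wz":-2},{"dx":-6.3,"dy":-0.5,"dz":2,"wx":0,"wy":0,"wz":-2},{"dx":-6.3,"dy":-0.5,"dz":4,"wx":0,"wy":0,"wz":-2},{"dx":-6.3,"dy":-0.5,"dz":6.5,"wx":0,"wy":0,"wz":-2},{"dx":-6.3,"dy":-0.5,"dz":8.5,"wx":0,"wy":0,"wz":-2},{"dx":-6.3,"dy":-0.5,"dz":9.7,"wx":0,"wy":0,"wz":-2},{"dx":-6.3,"dy":-0.5,"dz":10.2,"wx":0,"wy":0,"wz":-2},{"dx":-6.3,"dy":-0.5,"dz":10.2,"wx":0,"wy":0,"wz":-2}]'
python3 -m crank '[{"dx":-1,"dy":0,"dz":0,"wx":0,"wy":0,"wz":0},{"dx":-2,"dy":0,"dz":0,"wx":0,"wy":0,"wz":0},{"dx":-2.6,"dy":0,"dz":0,"wx":0,"wy":0,"wz":0},{"dx":-3.1,"dy":0,"dz":0,"wx":0,"wy":0,"wz":0},{"dx":-3.6,"dy":0,"dz":0,"wx":0,"wy":0,"wz":0},{"dx":-4.1,"dy":0,"dz":0,"wx":0,"wy":0,"wz":0},{"dx":-4.6,"dy":0,"dz":0,"wx":0,"wy":0,"wz":0},{"dx":-4.9,"dy":0,"dz":0,"wx":0,"wy":0,"wz":0},{"dx":-5,"dy":0,"dz":0,"wx":0,"wy":0,"wz":0},{"dx":-5,"dy":0,"dz":0,"wx":0,"wy":0,"wz":0}]'
```

```text
t: 9.2
eef_pos: [0.4907, 0.035, 0.0325]
ee_rot: [-3.142, -0.0, -2.786]
force: [0.4, -0.7, -0.7]
width: 0.0002
gripper_force: 0.0
t: 10.45
eef_pos: [0.5378, 0.0526, 0.0326]
ee_rot: [3.142, 0.0, -2.786]
force: [0.1, -0.0, 0.7]
width: 0.0007
gripper_force: 0.2
```

```bash
python3 -m crank '[{"dx":-0.2,"dy":0,"dz":0,"wx":0,"wy":0,"wz":0},{"dx":-0.4,"dy":0,"dz":0,"wx":0,"wy":0,"wz":0},{"dx":-0.6,"dy":0,"dz":0,"wx":0,"wy":0,"wz":0},{"dx":-0.8,"dy":0,"dz":0,"wx":0,"wy":0,"wz":0},{"dx":-0.9,"dy":0,"dz":0,"wx":0,"wy":0,"wz":0},{"dx":-1,"dy":0,"dz":0,"wx":0,"wy":0,"wz":0},{"dx":-1,"dy":0,"dz":0,"wx":0,"wy":0,"wz":0},{"dx":-1,"dy":0,"dz":0,"wx":0,"wy":0,"wz":0},{"dx":-1,"dy":0,"dz":0,"wx":0,"wy":0,"wz":0},{"dx":-1,"dy":0,"dz":0,"wx":0,"wy":0,"wz":0}]'; python3 m.py pics/t3.png
```

```text
t: 11.7
eef_pos: [0.5457, 0.0554, 0.0323]
ee_rot: [3.142, -0.002, -2.787]
force: [-5.1, -0.4, 2.5]
width: 0.0007
gripper_force: 2.7
[223.23786408 184.60194175] 0.81
[302.73712256 143.19182948] 0.72
[314.72515856 234.72093023] 0.63
fit [0.62527098 0.08708112 0.35055594] 0.4823405930202047 in outline 0.049355459697031055 -0.00038128255855959803 top gap 0.0006445403029689406 yaw -0.0049440594213673306
carton_mid [([0.628, 0.084, 0.037], 0.95), ([0.475, -0.22, 0.075], 0.84), ([0.797, -0.188, 0.076], 0.76)]
carton_top [([0.792, -0.192, 0.149], 0.93), ([0.475, -0.223, 0.149], 0.87), ([0.694, 0.116, 0.037], 0.82)]
```

The force now holds at 5 N, so the carton is against the ledge. I press a little harder to square it, then back off and rise.

```bash
python3 -m crank '[{"dx":-0.1,"dy":0,"dz":0,"wx":0,"wy":0,"wz":0},{"dx":-0.2,"dy":0,"dz":0,"wx":0,"wy":0,"wz":0},{"dx":-0.3,"dy":0,"dz":0,"wx":0,"wy":0,"wz":0},{"dx":-0.4,"dy":0,"dz":0,"wx":0,"wy":0,"wz":0},{"dx":-0.4,"dy":0,"dz":0,"wx":0,"wy":0,"wz":0},{"dx":-0.4,"dy":0,"dz":0,"wx":0,"wy":0,"wz":0},{"dx":-0.4,"dy":0,"dz":0,"wx":0,"wy":0,"wz":0},{"dx":-0.4,"dy":0,"dz":0,"wx":0,"wy":0,"wz":0},{"dx":-0.4,"dy":0,"dz":0,"wx":0,"wy":0,"wz":0},{"dx":-0.4,"dy":0,"dz":0,"wx":0,"wy":0,"wz":0}]'
python3 -m crank '[{"dx":0.5,"dy":0,"dz":0,"wx":0,"wy":0,"wz":0},{"dx":1.5,"dy":0,"dz":0,"wx":0,"wy":0,"wz":0},{"dx":3.5,"dy":0,"dz":0,"wx":0,"wy":0,"wz":0},{"dx":5.5,"dy":0,"dz":0,"wx":0,"wy":0,"wz":0},{"dx":6.5,"dy":0,"dz":-2,"wx":0,"wy":0,"wz":0},{"dx":8,"dy":0,"dz":-6,"wx":0,"wy":0,"wz":0},{"dx":10,"dy":0,"dz":-10,"wx":0,"wy":0,"wz":0},{"dx":12,"dy":0,"dz":-13,"wx":0,"wy":0,"wz":0},{"dx":12,"dy":0,"dz":-14,"wx":0,"wy":0,"wz":0},{"dx":12,"dy":0,"dz":-14,"wx":0,"wy":0,"wz":0}]'
python3 m.py pics/t4.png
```

```text
t: 13.15
eef_pos: [0.5458, 0.0552, 0.0316]
ee_rot: [3.141, -0.009, -2.788]
force: [-15.8, -3.2, 10.2]
width: 0.0003
gripper_force: 7.7
t: 14.4
eef_pos: [0.4391, 0.0161, 0.1731]
ee_rot: [3.141, 0.003, -2.786]
force: [-0.6, -0.1, -1.6]
width: 0.0003
gripper_force: 0.0
[314.76540755 234.88866799] 0.98
[224.86956522 192.70869565] 0.93
[302.84237288 143.48644068] 0.78
[174.68543046 241.16556291] 0.48
fit [0.62559654 0.08680304 0.33719186] 0.05241264559068215 in outline 0.04956387421795382 -0.0007552833478442697 top gap 0.00043612578204617336 yaw -0.018308137687493176
carton_mid [([0.626, 0.086, 0.037], 0.88), ([0.795, -0.188, 0.078], 0.7), ([0.475, -0.22, 0.074], 0.6)]
carton_top [([0.693, 0.115, 0.038], 0.97), ([0.794, -0.194, 0.148], 0.64), ([0.476, -0.223, 0.149], 0.63)]
```

View pics/t4.png

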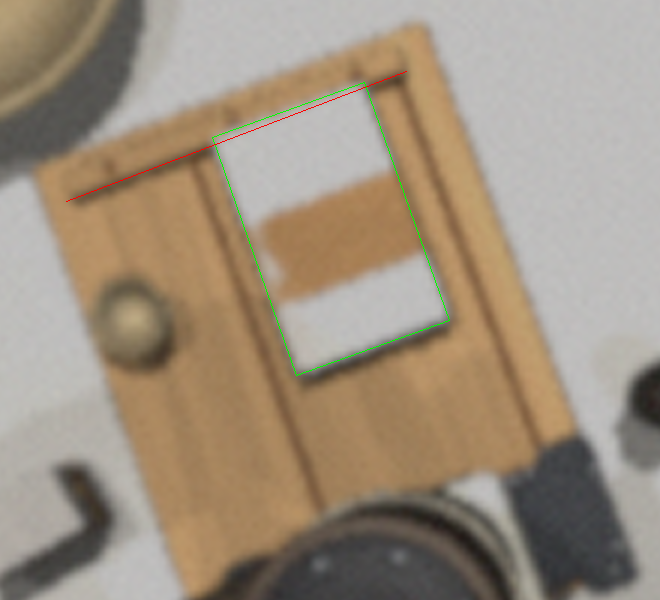

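The carton lies flush against the ledge (gap about 0.4 mm, yaw error about 0.02 rad) and inside the outline. The robot is clear and the egg cup (132,322) has not moved, so I hand it in.

```bash
python3 -c "
from station import arm
print(arm.job_done())"
```

```text
the job is handed in; nothing more can be done
None
```

The carton was tipped over with a fingertip push and lies flat inside the outline, its top end flush against the ledge by the camera fit (about 0.4 mm gap, about 0.02 rad off square); no bystander was seen to move, and the job is handed in, with no verdict returned.

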